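# Clip the kitchen timer onto the eye of its stand

### The arm

A 6-joint arm with a two-finger parallel gripper is mounted at the origin on a cart in front of the work surface, level with it; the furniture and walls round the work are solid. World frame = base frame: x ahead of the robot, y to its left, z up, the work surface at z = 0. Lengths are in m, angles in degrees, forces in N, time in s.
With the tool pointing down it reaches from about 0.25 to 0.725 m from the base axis. Payload 9.7 kg.
Tool frame: the origin (TCP) lies midway between the tips of the shut fingers; the grasp point (between the pads) lies 19 mm behind it; z points along the fingers, y is the direction in which the jaws open and shut (so a half turn about z gives the same grasp; the last joint's range is limited). The gripper opens to 85 mm and grips with 20 to 120 N. Pads are 22 mm wide; open, the fingers measure 114 mm over their backs; the gripper's body (76 mm by 85 mm) begins 54 mm behind the grasp point. The pads swing forward as they close: fully open they stand 13 mm farther back than shut.
Start: joints at [-63.312, 4.979, 10.078, 95.1, 0, 90], TCP at [0.247, -0.491, 0.231] pointing down, gripper open.
Joint ranges: [-179.16, 179.16], [-48.56, 103.87], [-65.8, 70.77], [-126.05, 130.52], [-82.76, 87.17], [-180, 180]. Speed limits (degrees/s): [127.2, 127.2, 147.25, 180, 180, 180].

### API

Orientations are given as [roll, pitch, yaw] about the fixed x, y, z axes, in that order (R = Rz(yaw) Ry(pitch) Rx(roll)).
In Python, from workcell import get_obs, camera, get_calibration, job_done gives the robot as it stands.
- The arm moves only by the tool play_rows, never from a script. Its argument "commands" is text: rows parted by semicolons, each of 5 numbers parted by spaces: the opening, from 0 (shut) to 1 (fully open), then the shift along the world's x, y, z in mm, then the turn about the world's z in degrees. A call has 1 to 10 rows; each row is the pose to reach, as a shift and turn from the pose commanded when the call began; what a row does not reach only later rows make up. A row lasts 1/12 s, in which the tool goes at most 41.7 mm and 7.16 degrees, less where a joint would pass 70% of its speed; a pose out of reach is approached as far as the arm can. A call with a gripper value outside its range is refused whole. The fingers move at their own pace and stop on an object; "force" is the grip in N (left out, the last holds). Time passes only in rows, so rows that repeat a pose let the fingers close. It gives the time, the measured TCP pose, the force and the opening at its end, in the units of the state.
- get_obs(): the state, without advancing time (a new reading comes with each control period).
- camera(name): name is "scene" or "top"; returns the picture (420x560x3 uint8, red, green, blue); there is no depth.
- get_calibration(name): a dict with "fx", "fy", "cx", "cy" (pixels), "eye" and "attitude" of the camera in the world. Camera axes: x right, y down, z forward; pixel columns grow to the right and rows downward; lengths in m; the calibration is good to about 2 mm. A picture is of the moment at which its call begins. get_calibration takes no time and is no camera call.
- job_done(): hands the job in, once; it reports no verdict.
The state is a dict: "time": time; "q": joint angles; "qd": joint speeds; "joint_efforts": joint torques, N m; "ee_pos": TCP position; "tcp_rot": TCP orientation; "wrist_force": force on the tool from outside, world axes, zero at the start; "torque": the same for the moment, N m; "opening": finger opening in m.
Only numpy, scipy, OpenCV 4.12 (cv2) and the standard library are available. Lean on these libraries where they do the work, as an engineer would, in place of code of your own. Each camera call takes 0.05 s, during which the arm holds its last target.

### The job

Hang the red kitchen timer on the stand by its snap hook: press the hook's sprung gate against the front bar of the steel eye until the bar is inside and the gate has snapped shut. Before you let go, tug the timer gently upward against the bar, with about 8 N, for half a second to feel that it has caught, then let it hang upright and still from the eye. Do not force anything and leave the two mugs where they are.

Things in the scene. Friction and masses are not known exactly. Their poses are not given: they have to be found in the camera images.
- timer: Loose red box-shaped kitchen timer with snap hook on top, rigid, 0.2 kg, 162 mm high, standing. Origin: centre of its underside; z up, x from hook spine to nose, y across the flat hook. Box 50 x 38 x 40 mm, dial on the -x face. Over it a gap, open to +x (point hook_gap), gate (hook_mouth), crook (hook_crown), grip tab (timer_tab). Freed, it hangs upright, bar in the crown.
- timer_tab (a point): Centre of the black grip tab on top of the hook, 148 mm above the timer's underside: flat, 30 mm wide in x, 12 mm thick in y, bare from 137 to 162 mm above the underside; to be pinched from above across its thickness (y). Fingers below 125 mm would be in the way of the eye's bar. Axes as the timer's.
- hook_gap (a point): Middle of the free gap between box (top at 40 mm) and hook nose (lower end at 71 mm), 56 mm above the timer's underside, on its axis. The gap is open on the +x side; the spine closes it at x = -16 mm. The eye's bar is brought in here, below the gate, by moving the timer along its own +x. Axes as the timer's.
- hook_mouth (a point): Middle of the hook's mouth, on the shut gate, 76 mm above the timer's underside. Hook of 9 mm round bar: spine at x = -21 mm, nose at x = +21 mm. Move the hook straight down so that the bar meets the gate at x = -2 to +11 mm, best +5. On the nose (x over 17) it stops hard at this height: shift to -x. Near the spine the gate jams. Axes as the timer's.
- hook_crown (a point): Where the bar's axis comes to lie when the bar meets the crown of the crook, 119 mm above the timer's underside (off centre it stops lower, on a flank). The gate drops shut behind the bar only once the bar's axis is about 35 mm above the gate's. Tugged up, the bar bears on the gate's pad, its axis at 84 to 88 mm. The crook is a pointed 45-degree arch, 33 mm wide inside. Axes as the timer's.
- timer_gate (a joint): Sprung brass gate, a 6.4 mm round bar that closes the mouth; hinged on the spine, its free end 37 mm away at the nose. 0 = shut; grows as it is pressed inward (up), at most 1.25 rad. Pressing takes 3 to 8 N at the bar. It springs back by itself, cannot open outward. A black rubber pad (16 x 9 mm) on its inner face stands out 1 to 5 mm, differently each time: where a tug bears must be felt.
- eye_stand: Fixed steel stand. Origin: foot of the post on the worktop; z up. The eye reaches to -x: turn the timer so that its x axis lies along this x axis. Foot 130 x 110 x 12 mm; post 36 mm wide, 150 mm high. The eye is a level closed loop of 8 mm round bar, 140 mm up, 44 mm wide inside, 44 mm free from front bar to plate; the hook's nose goes down into it, the spine stays in front.
- eye_bar (a point): Middle of the axis of the eye's front bar, 140 mm above the worktop, 56 mm in front (-x) of the stand's origin. The bar runs along y, straight for 36 mm, 8 mm thick, rigid. Axes as the stand's.
- mug_blue: White mug with grey dots, about 82 mm across without its handle and 91 mm high. A bystander: leave it. Origin: underside.
- mug_cream: Cream mug standing mouth down, about 83 mm across without its handle and 94 mm high. A bystander: leave it. Origin: underside.
Not all that is in view belongs to the job. What is shaped like the timer but purple is not meant.

How it is judged (in metres and radians):
On the way, in this order (a step that is already met when the one before it is completed fails the run):
1. the eye presses the gate inward (value of joint timer_gate above 0.3 rad and contact force between timer and eye_stand above 0.5 N), for 0.02 s.
2. the eye's bar is inside the hook and the gate has snapped shut (x of eye_bar in the frame of timer between -0.018 and 0.018 m and y of eye_bar in the frame of timer between -0.025 and 0.025 m and z of eye_bar in the frame of timer between 0.078 and 0.125 m and value of joint timer_gate below 0.08 rad), for 0.1 s.
3. tug test: the timer is pulled up so that the shut gate bears on the bar with 4 to 16 N (all of step 2 and z of eye_bar in the frame of timer below 0.092 m and contact force between timer and eye_stand between 4 and 16 N), for 0.3 s.
At the end, for the whole second after the job is handed in: The timer hangs at rest (under 0.03 m/s) and upright within 0.2 rad from the eye: the eye's front bar inside the hook, in the crook (more than 110 mm above the timer's underside), the gate shut (under 0.08 rad) (all of step 2 and z of eye_bar in the frame of timer above 0.11 m and angle between timer's own z axis and vertical below 0.2 rad and linear speed of timer below 0.03 m/s); the robot touches nothing.
It fails at once if the gripped timer and the eye are forced together with more than 30 N (contact force between timer and eye_stand above 30 N and contact force between the fingers and timer above 1 N).
It fails at once if the dotted mug is moved by more than 30 mm (distance of mug_blue from where it was at the start of the episode above 0.03 m).
It fails at once if the cream mug is moved by more than 30 mm (distance of mug_cream from where it was at the start of the episode above 0.03 m).
It also fails if it takes over 54 s, if anything falls off the work surface, if the arm or the gripper's body presses on something with over 40 N, if the wrist force passes 120 N, or if a joint passes its speed limit or range.

## Working session

There is one attempt and no reset: what is moved stays moved. The work goes in short steps, Python scripts to look and compute and a tool call to move; the robot and the scene stay as the last step left them, time stands still between calls to the robot, and variables do not carry over. Pictures are saved under pics/ and viewed, and the job is handed in when it is done.

Besides the shell and the picture viewer there is one more tool, called after ">>>" as name(argument=value, ...) on one line, values as JSON. play_rows: Moves the arm, as the interface text tells. Its arguments: {"type":"object","properties":{"commands":{"type":"string"},"force":{"type":"number"}},"required":["commands"]}

```bash
mkdir -p pics; ls; python3 - <<'E'
from workcell import *
import cv2
o=get_obs();print(o)
for n in("scene","top"):
    cv2.imwrite(f"pics/{n}0.png",camera(n)[:,:,::-1]);print(n,get_calibration(n))
E
```

```text
pics
{'time': 0.0, 'q': array([-6.33127276e+01,  5.01161414e+00,  1.00346105e+01,  9.50993630e+01,
       -1.87713786e-03,  9.00009628e+01]), 'qd': array([ 0.00698601,  0.09058578,  0.07244103, -0.06540222, -0.06095835,
       -0.00690698]), 'joint_efforts': array([ 1.43206791e-03, -5.20385027e+01,  4.64807475e+01,  1.63797790e-02,
        1.12903199e-04, -1.09001874e-05]), 'ee_pos': array([ 0.24690628, -0.49121109,  0.23057954]), 'tcp_rot': array([-1.79923633e+02,  1.87841951e-03,  2.66863121e+01]), 'wrist_force': array([-0.51420924, -0.3759104 , -0.34022357]), 'torque': array([ 0.00202416,  0.00559913, -0.04904193]), 'opening': 0.08555845320804892}
scene {'fx': 439.14964123597275, 'fy': 439.14964123597275, 'cx': 281.62763508997574, 'cy': 208.37025401266632, 'eye': array([-0.2465252 ,  0.61008305,  0.54286629]), 'attitude': array([-113.32951985,    1.43683493, -129.39730602])}
top {'fx': 381.91391721294127, 'fy': 381.91391721294127, 'cx': 278.7342621434779, 'cy': 212.22787870012607, 'eye': array([0.41032762, 0.01544226, 1.05124073]), 'attitude': array([-172.89009496,   -1.4026154 ,  -89.19473142])}
```

View pics/scene0.png

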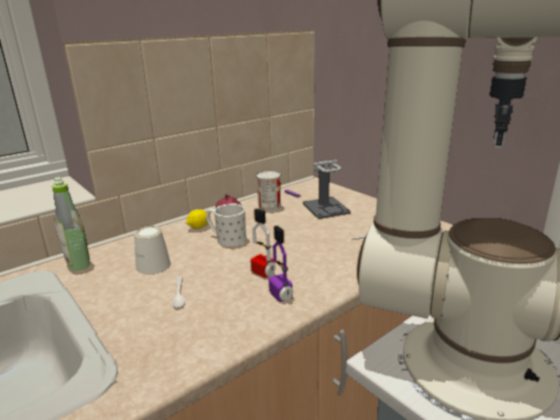

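View pics/top0.png

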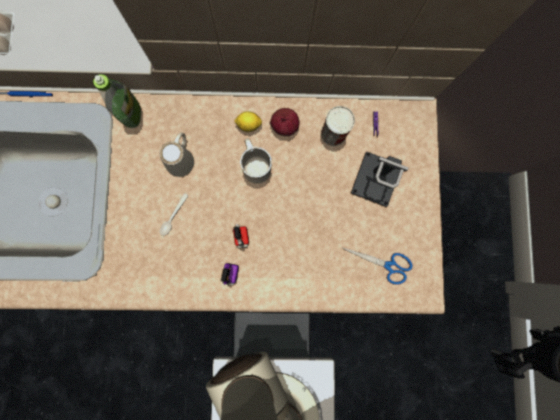

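The scene view shows the red timer at about (265,262), its black tab at (260,216), the purple decoy at (280,288) and the stand at (327,190). In the top view red is at (241,237), purple at (230,273) and the stand at (378,180). Next I'll zoom in.

```bash
cat > h.py <<'E'
import numpy as np, cv2
from scipy.spatial.transform import Rotation as R
from workcell import *
def cam(n):
    c=get_calibration(n); return c,R.from_euler('xyz',c['attitude'],degrees=True).as_matrix(),np.array(c['eye'])
def proj(n,p):
    c,r,e=cam(n); v=(np.atleast_2d(p)-e)@r
    return np.c_[c['fx']*v[:,0]/v[:,2]+c['cx'],c['fy']*v[:,1]/v[:,2]+c['cy']]
def ray(n,uv):
    c,r,e=cam(n); d=r@np.array([(uv[0]-c['cx'])/c['fx'],(uv[1]-c['cy'])/c['fy'],1]); return e,d
def onz(n,uv,z):
    e,d=ray(n,uv); return e+d*(z-e[2])/d[2]
def tri(u1,u2):
    e1,d1=ray('scene',u1);e2,d2=ray('top',u2)
    A=np.c_[d1,-d2]; s=np.linalg.lstsq(A,e2-e1,rcond=None)[0]
    a=e1+s[0]*d1;b=e2+s[1]*d2; return (a+b)/2,np.linalg.norm(a-b)
def crop(img,x,y,w,h,k,name):
    cv2.imwrite(name,cv2.resize(img[y:y+h,x:x+w],None,fx=k,fy=k,interpolation=cv2.INTER_CUBIC))
E
python3 - <<'E'
from h import *
s=cv2.imread('pics/scene0.png');t=cv2.imread('pics/top0.png')
a=cv2.resize(s[200:310,230:310],None,fx=5,fy=5,interpolation=3)
b=cv2.resize(t[220:295,210:260],None,fx=7,fy=7,interpolation=3)
a=cv2.copyMakeBorder(a,0,0,0,0,0)
H=max(a.shape[0],b.shape[0]);o=np.zeros((H,a.shape[1]+b.shape[1],3),np.uint8);o[:a.shape[0],:a.shape[1]]=a;o[:b.shape[0],a.shape[1]:]=b
cv2.imwrite('pics/z1.png',o)
a=cv2.resize(s[150:225,290:360],None,fx=5,fy=5,interpolation=3)
b=cv2.resize(t[145:215,345:415],None,fx=6,fy=6,interpolation=3)
H=max(a.shape[0],b.shape[0]);o=np.zeros((H,a.shape[1]+b.shape[1],3),np.uint8);o[:a.shape[0],:a.shape[1]]=a;o[:b.shape[0],a.shape[1]:]=b
cv2.imwrite('pics/z2.png',o)
E
```

```text
(no output)
```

View pics/z1.png

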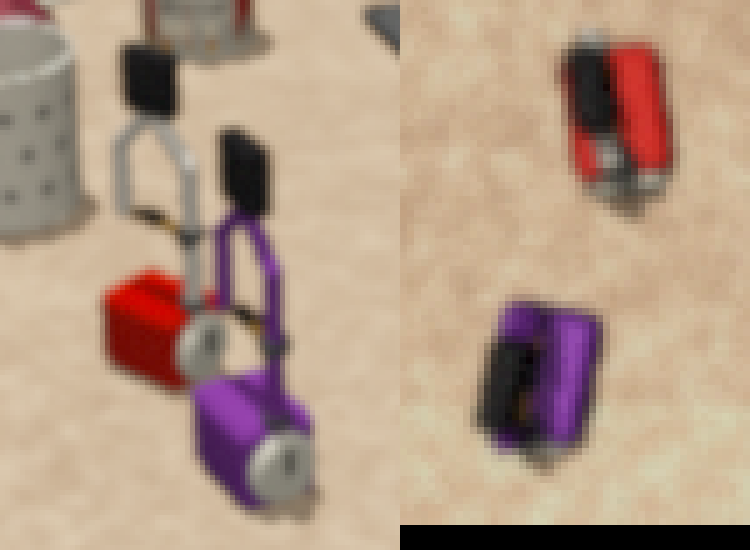

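View pics/z2.png

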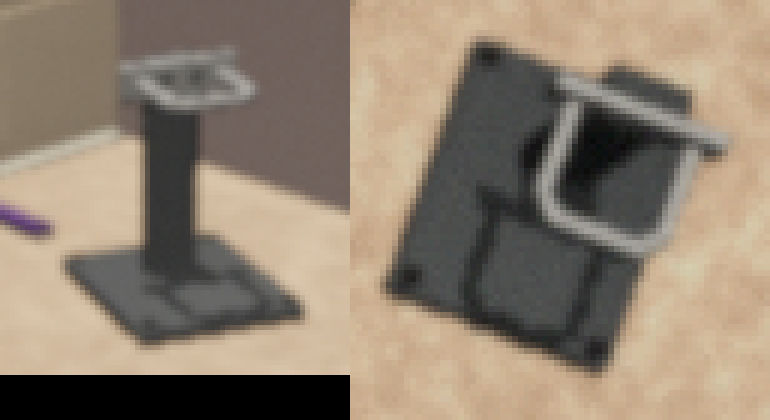

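```bash
python3 - <<'E'
from h import *
t=cv2.imread('pics/top0.png');s=cv2.imread('pics/scene0.png')
def dirn(a,b): d=b-a; return np.degrees(np.arctan2(d[1],d[0])),np.linalg.norm(d)*1000
P=lambda u,v:(345+(u-350)/6-.4,145+v/6-.4)
# front bar (light, low) of eye, axis z=.14
pts={k:onz('top',P(*v),.14) for k,v in dict(fl=(552,222),fr=(660,246),pl=(560,85),pr=(728,146),lm=(553,150),rm=(683,195)).items()}
for k,v in pts.items(): print(k,v[:2].round(4))
print('plate bar dir',dirn(pts['pr'],pts['pl']))
f=[onz('top',P(*v),.012) for v in((478,38),(388,290),(603,372))]
print('foot',[x[:2].round(4) for x in f],dirn(f[1],f[0]),dirn(f[2],f[1]))
# auto: light pixels in the eye area
g=t[145:215,345:415].max(2); m=(g>135)&(t[145:215,345:415].astype(int).ptp(2) if 0 else (np.ptp(t[145:215,345:415].astype(int),axis=2)<22))
ys,xs=np.nonzero(m); 
for y in range(8,45): print(''.join('#' if m[y,x] else '.' for x in range(25,70)))
# red timer
hs=t[220:260,225:260].astype(int); r=(hs[:,:,2]-np.maximum(hs[:,:,0],hs[:,:,1])>70); k=(hs.max(2)<75)
for y in range(40): print(''.join('R' if r[y,x] else 'K' if k[y,x] else '.' for x in range(35)))
E
```

```text
fl [ 0.604  -0.2476]
fr [ 0.5948 -0.2918]
pl [ 0.6613 -0.252 ]
pr [ 0.6371 -0.3209]
lm [ 0.634  -0.2486]
rm [ 0.6162 -0.3018]
plate bar dir (np.float64(70.61208220593323), np.float64(73.017494564325))
foot [array([ 0.7184, -0.2513]), array([ 0.5977, -0.2077]), array([ 0.5611, -0.307 ])] (np.float64(-19.842769428451522), np.float64(128.3532962044321)) (np.float64(69.79573183324223), np.float64(105.79574312904589))
.............................................
.............................................
.............................................
.............................................
..........##.................................
..........#####..............................
...........######............................
.............######..........................
.................#####.......................
...........##......#####.....................
...........##........######..................
...........##...........######...............
..........##...............#####.............
..........##.................#####...........
..........##....................#####..
[... 1758 characters left out ...]
RRRR............
..........RRR.....RRRRRR...........
..........RRR....KRRRRRR...........
..........RRR....K.RRRR............
..........RRR...KK.................
...........RR...KK.................
...................................
...................................
...................................
...................................
...................................
...................................
...................................
...................................
...................................
...................................
...................................
...................................
...................................
...................................
```

```bash
python3 - <<'E'
from h import *
t=cv2.imread('pics/top0.png');s=cv2.imread('pics/scene0.png')
# tab by centroids of dark masks in both views
def cen(img,x,y,w,h,th):
    g=img[y:y+h,x:x+w].max(2).astype(float); m=(g<th).astype(np.uint8)
    n,l,st,c=cv2.connectedComponentsWithStats(m); i=1+np.argmax(st[1:,4]); 
    pts=np.argwhere(l==i)[:,::-1]+[x,y]
    return c[i]+[x,y],st[i],cv2.minAreaRect(pts.astype(np.float32))
a=cen(s,245,203,30,25,80);b=cen(t,228,222,16,17,80);print(a,b)
p,e=tri(a[0],b[0]);print('tab',p.round(4),e)
# refine yaw: box edges at z=.04, right edge in top
hs=t[220:260,225:260].astype(int); r=(hs[:,:,2]-np.maximum(hs[:,:,0],hs[:,:,1])>70)
E_=[];
for y in range(8,22):
    xs=np.nonzero(r[y])[0]; E_.append(onz('top',(225+xs.max()+.5,220+y),.04)[:2])
E_=np.array(E_); k=np.polyfit(E_[:,0],E_[:,1],1); print('right edge yaw',np.degrees(np.arctan(k[0])),E_.mean(0))
# eye front bar
L=[(11,28.3),(12,28.8),(14,29.5),(16,30.3),(18,31.2),(20,31.8),(22,32.3)]
q=np.array([onz('top',(370+c,153+w),.143)[:2] for c,w in L]);k=np.polyfit(q[:,1],q[:,0],1);print('bar',q.round(4),np.degrees(np.arctan(k[0])))
lr=np.array([onz('top',(370+c,153+w),.143)[:2] for c,w in[(10.5,12),(7.5,21)]]);rr=np.array([onz('top',(370+c,153+w),.143)[:2] for c,w in[(31.5,17.5),(28.5,25)]])
th=np.radians(-20);X=np.array([np.cos(th),np.sin(th)]);Y=np.array([-X[1],X[0]])
print('bar x along',q@X,'rails y',lr@Y,rr@Y)
E
```

```text
(array([259.60465116, 215.68217054]), array([ 10,   6,  10,  15, 129], dtype=int32), ((259.5, 216.0), (14.0, 9.0), 90.0)) (array([237.07575758, 232.57575758]), array([ 6,  5,  7, 12, 66], dtype=int32), ((237.0946044921875, 232.56759643554688), (11.672327995300293, 5.589565753936768), 80.53767395019531))
tab [0.4738 0.0934 0.145 ] 0.0013707220090965772
right edge yaw 8.995149296138363 [0.47606973 0.07518242]
bar [[ 0.6042 -0.2535]
 [ 0.603  -0.2559]
 [ 0.6014 -0.2608]
 [ 0.5995 -0.2657]
 [ 0.5973 -0.2705]
 [ 0.5959 -0.2754]
 [ 0.5948 -0.2803]] 19.71928557778325
bar x along [0.6544594  0.65416817 0.65429065 0.65417819 0.6538309  0.6541882
 0.65478032] rails y [-0.01723053 -0.01764394] [-0.07002367 -0.06907855]
```

```bash
cat >> h.py <<'E'
def T(p,yaw,pts):
    c,s=np.cos(np.radians(yaw)),np.sin(np.radians(yaw)); pts=np.atleast_2d(pts)
    return np.c_[p[0]+c*pts[:,0]-s*pts[:,1],p[1]+s*pts[:,0]+c*pts[:,1],p[2]+pts[:,2]]
def over(img,n,world_pts,x,y,w,h,k):
    o=cv2.resize(img[y:y+h,x:x+w],None,fx=k,fy=k,interpolation=3)
    for u,v in proj(n,world_pts): cv2.circle(o,(int((u-x+.5)*k),int((v-y+.5)*k)),2,(0,255,0),-1)
    return o
def side(a,b,name):
    H=max(a.shape[0],b.shape[0]);o=np.zeros((H,a.shape[1]+b.shape[1],3),np.uint8);o[:a.shape[0],:a.shape[1]]=a;o[:b.shape[0],a.shape[1]:]=b;cv2.imwrite(name,o)
import itertools
BOX=[(x,y,z) for x in(-.025,.025) for y in(-.019,.019) for z in(0,.04)]
TAB=[(x,y,z) for x in(-.015,.015) for y in(-.006,.006) for z in(.137,.162)]
TM=np.array(BOX+TAB)
ST=np.array([(-.004*0,y,0) for y in np.linspace(-.018,.018,7)]+[(x,y,0) for x in(.010,.02,.03,.04) for y in(-.026,.026)])
E
python3 - <<'E'
from h import *
t=cv2.imread('pics/top0.png');s=cv2.imread('pics/scene0.png')
w=T((.474,.0937,0),8.5,TM)
side(over(s,'scene',w,230,200,75,100,5),over(t,'top',w,215,215,50,55,8),'pics/o1.png')
w=T((.600,-.2647,.14),-20,ST)
side(over(s,'scene',w,290,150,70,75,5),over(t,'top',w,345,145,70,70,6),'pics/o2.png')
E
```

```text
(no output)
```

View pics/o1.png

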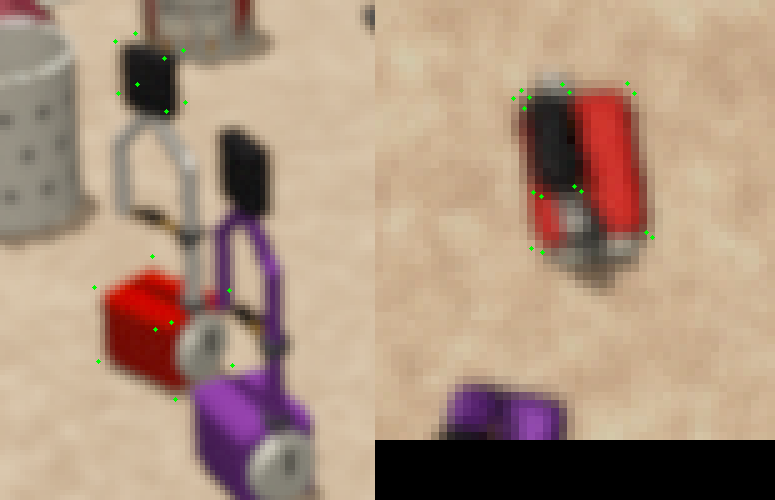

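View pics/o2.png

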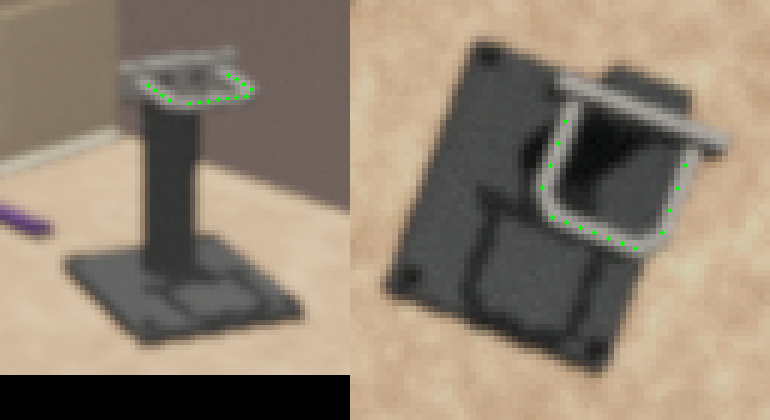

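Overlay check: the stand's points fall on the eye in both views (front bar about (0.600,-0.265,0.14), yaw -20°). The timer's points fit to about 1 px (about (0.4735,0.0935), yaw about 9°). Next I move above the tab.

>>> play_rows(commands="1 227 585 0 -17.7;1 227 585 0 -17.7;1 227 585 0 -17.7;1 227 585 0 -17.7;1 227 585 0 -17.7;1 227 585 0 -17.7;1 227 585 0 -17.7;1 227 585 0 -17.7;1 227 585 0 -17.7;1 227 585 0 -17.7", force=40)

```text
time: 0.93
ee_pos: [0.3972, -0.1026, 0.2313]
tcp_rot: [180.0, -0.0, 9.0]
wrist_force: [0.1, -0.8, 0.3]
opening: 0.0854
```

```bash
python3 -c "
from h import *
o=get_obs();print(o['time'],o['ee_pos'],o['tcp_rot'],o['opening'])"
```

```text
0.9333 [ 0.39720007 -0.10255573  0.2312515 ] [ 1.79993401e+02 -1.26629676e-02  8.97134575e+00] 0.08540737883723575
```

>>> play_rows(commands="1 76 196 0 0;1 76 196 0 0;1 76 196 0 0;1 76 196 0 0;1 76 196 0 0;1 76 196 0 0;1 76 196 0 0;1 76 196 0 0")

```text
time: 1.6
ee_pos: [0.4744, 0.0824, 0.2309]
tcp_rot: [-179.6, 0.1, 9.7]
wrist_force: [-0.3, -0.5, 1.1]
opening: 0.0857
```

```bash
python3 - <<'E'
from h import *
o=get_obs();print(o['ee_pos'],o['wrist_force'])
t=camera('top')[:,:,::-1].copy();s=camera('scene')[:,:,::-1].copy()
cv2.imwrite('pics/t2.png',t);cv2.imwrite('pics/s2.png',s)
side(cv2.resize(s[130:310,200:330],None,fx=3,fy=3),cv2.resize(t[180:300,180:290],None,fx=3.5,fy=3.5),'pics/o3.png')
E
```

```text
[0.47435134 0.08241286 0.23090435] [-0.25975029 -0.45870851  1.11343163]
```

View pics/o3.png

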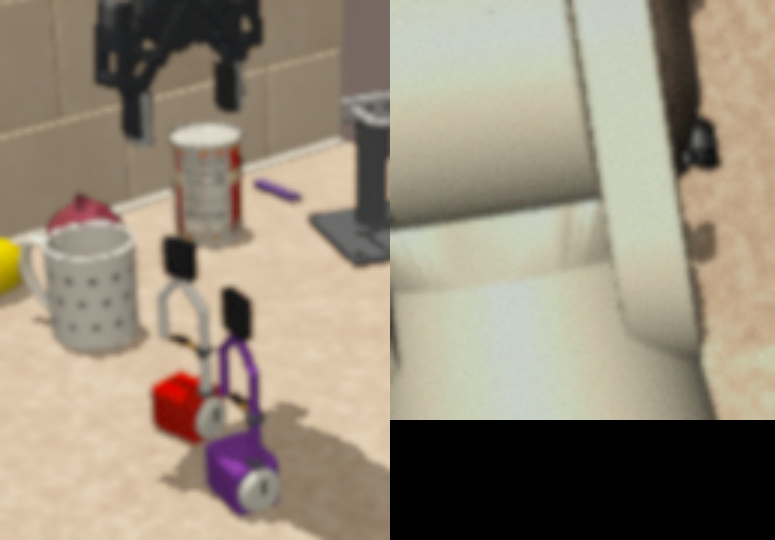

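The gripper is above the tab, clear of the mug and the purple one; it was still settling in y. I'll settle it, then lower.

>>> play_rows(commands="1 0 0 0 0;1 0 0 0 0;1 0 0 0 0")

```text
time: 1.95
ee_pos: [0.4745, 0.0818, 0.2315]
tcp_rot: [-179.6, -0.0, 9.6]
wrist_force: [-0.0, -0.4, 0.7]
opening: 0.0855
```

>>> play_rows(commands="1 -1 12 0 -0.5;1 -1 12 0 -0.5;1 -1 12 -30 -0.5;1 -1 12 -60 -0.5;1 -1 12 -60 -0.5;1 -1 12 -60 -0.5")

```text
time: 2.45
ee_pos: [0.4743, 0.0858, 0.1707]
tcp_rot: [-179.2, 0.2, 9.9]
wrist_force: [0.7, -0.6, 1.1]
opening: 0.0856
```

```bash
python3 - <<'E'
from h import *
o=get_obs();print(o['ee_pos'],o['tcp_rot'],o['wrist_force'])
s=camera('scene')[:,:,::-1].copy()
cv2.imwrite('pics/o4.png',cv2.resize(s[150:310,190:330],None,fx=4,fy=4,interpolation=3)[:600])
E
```

```text
[0.47425791 0.08584915 0.17067232] [-1.79236324e+02  1.58233463e-01  9.86561657e+00] [ 0.65055668 -0.59301322  1.10825954]
```

View pics/o4.png

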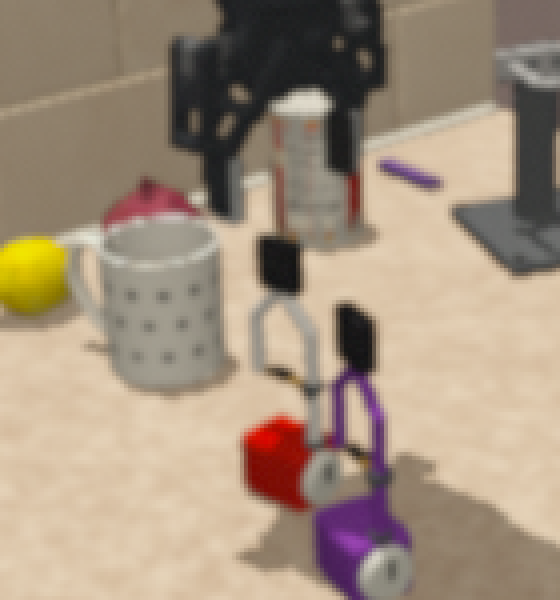

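```bash
python3 - <<'E'
from h import *
o=get_obs();print(o['q'].round(2),o['qd'].round(2),o['ee_pos'])
print(o['joint_efforts'].round(1))
E
```

```text
[  9.81  -5.01  -6.45  88.57   0.76 179.94] [-0.06 -0.57  2.06  0.12  0.02 -0.01] [0.47511608 0.08597248 0.17229952]
[ -0.  -39.5  44.2  -0.2   0.    0. ]
```

q6 is at its limit of 180°, which blocks the y correction. The half-turned grasp is the same grasp, so I'll go up a little and turn by +180° (q6 down to about 0).

>>> play_rows(commands="1 0 0 30 7;1 0 0 40 14;1 0 0 40 21;1 0 0 40 28;1 0 0 40 35;1 0 0 40 42;1 0 0 40 49;1 0 0 40 56;1 0 0 40 63;1 0 0 40 70")

```text
time: 3.33
ee_pos: [0.4759, 0.0861, 0.2139]
tcp_rot: [-179.4, -0.1, 80.2]
wrist_force: [-0.4, -0.4, -0.7]
opening: 0.0854
```

>>> play_rows(commands="1 0 0 0 7;1 0 0 0 14;1 0 0 0 21;1 0 0 0 28;1 0 0 0 35;1 0 0 0 42;1 0 0 0 49;1 0 0 0 56;1 0 0 0 63;1 0 0 0 70")

```text
time: 4.17
ee_pos: [0.4759, 0.0862, 0.2139]
tcp_rot: [-179.4, 0.1, 150.2]
wrist_force: [0.1, 0.3, 0.1]
opening: 0.0854
```

>>> play_rows(commands="1 0 0 0 7;1 0 0 0 14;1 0 0 0 21;1 0 0 0 28;1 0 0 0 35;1 0 0 0 39;1 0 0 0 39;1 0 0 0 39;1 0 0 0 39")

```text
time: 4.92
ee_pos: [0.4755, 0.0861, 0.2125]
tcp_rot: [-179.2, 0.1, -171.3]
wrist_force: [0.7, -0.4, 0.2]
opening: 0.0855
```

```bash
python3 - <<'E'
from h import *
o=get_obs();print(o['q'].round(2),o['ee_pos'],o['tcp_rot'],o['wrist_force'])
E
```

```text
[10.71 -4.57 -1.6  92.91 -0.76  1.99] [0.4755282  0.08605602 0.21249154] [-1.79240712e+02  9.45374842e-02 -1.71283032e+02] [ 0.6525908  -0.40611252  0.17100623]
```

>>> play_rows(commands="1 -2 7.5 0 0.3;1 -2 7.5 -20 0.3;1 -2 7.5 -40 0.3;1 -2 7.5 -40 0.3;1 -2 7.5 -40 0.3")

```text
time: 5.33
ee_pos: [0.4725, 0.0937, 0.1711]
tcp_rot: [-179.2, -0.1, -170.9]
wrist_force: [0.1, 0.5, -0.2]
opening: 0.0857
```

```bash
python3 - <<'E'
from h import *
o=get_obs();print(o['q'].round(2),o['ee_pos'],o['tcp_rot'],o['wrist_force'])
s=camera('scene')[:,:,::-1].copy()
cv2.imwrite('pics/o5.png',cv2.resize(s[150:300,190:330],None,fx=4,fy=4,interpolation=3)[:600])
E
```

```text
[11.67 -5.05 -6.62 88.55 -0.76  2.53] [0.47252812 0.09372664 0.17105277] [-1.79239788e+02 -8.91508385e-02 -1.70859322e+02] [ 0.08704678  0.4542479  -0.24352875]
```

View pics/o5.png

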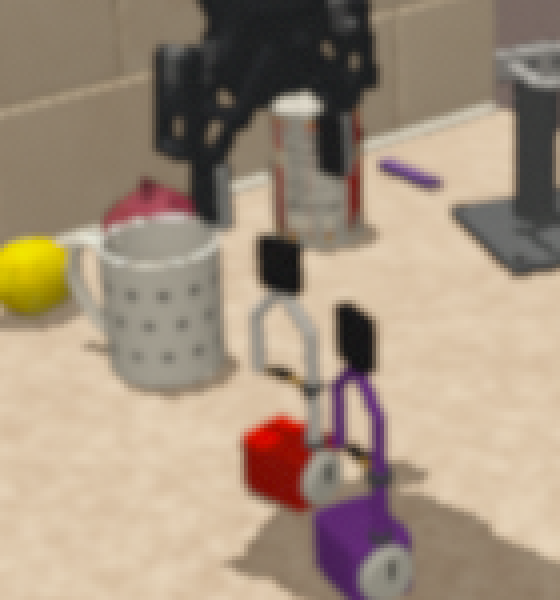

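>>> play_rows(commands="1 0 0 -20 0;1 0 0 -40 0;1 0 0 -40 0;0.5 0 0 -40 0;0.3 0 0 -40 0;0.2 0 0 -40 0;0.1 0 0 -40 0;0 0 0 -40 0;0 0 0 -40 0;0 0 0 -40 0", force=40)

```text
time: 6.22
ee_pos: [0.4734, 0.0937, 0.132]
tcp_rot: [-179.3, 0.1, -170.8]
wrist_force: [0.0, 0.3, 4.4]
opening: 0.0116
```

>>> play_rows(commands="0 0 0 0 0;0 0 0 0 0;0 0 0 0 0;0 0 0 0 0")

```text
time: 6.55
ee_pos: [0.4735, 0.0936, 0.132]
tcp_rot: [-179.3, 0.1, -170.8]
wrist_force: [0.5, -0.2, 5.3]
opening: 0.0113
```

```bash
python3 - <<'E'
from h import *
o=get_obs();print(o['q'].round(2),o['ee_pos'],o['tcp_rot'],o['wrist_force'],o['opening'])
s=camera('scene')[:,:,::-1].copy()
cv2.imwrite('pics/o6.png',cv2.resize(s[150:300,190:330],None,fx=4,fy=4,interpolation=3)[:600])
E
```

```text
[ 11.63  -5.12 -10.99  84.09  -0.74   2.46] [0.47346107 0.09364493 0.13200537] [-1.79258175e+02  7.40152913e-02 -1.70833574e+02] [ 0.46828146 -0.22314094  5.27976736] 0.011282561319043483
```

View pics/o6.png

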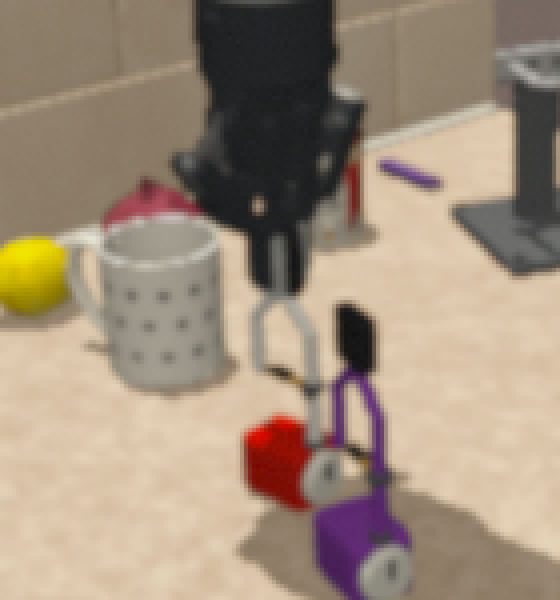

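The grip is good (opening 11.3 mm, tab between the pads, timer still upright). I'll lift to gap height.

>>> play_rows(commands="0 0 0 10 0;0 0 0 30 0;0 0 0 55 0;0 0 0 75 0;0 0 0 84 0;0 0 0 84 0;0 0 0 84 0")

```text
time: 7.18
ee_pos: [0.4732, 0.0935, 0.2148]
tcp_rot: [-179.2, -0.0, -170.8]
wrist_force: [0.3, 0.3, -2.4]
opening: 0.0115
```

>>> play_rows(commands="0 10 -25 0 0;0 20 -60 0 -5;0 30 -95 0 -10;0 40 -130 0 -15;0 48 -165 0 -20;0 54 -200 0 -25;0 54 -235 0 -29;0 54 -270 0 -29;0 54 -295 0 -29;0 54 -305 0 -29.2")

```text
time: 8.02
ee_pos: [0.5262, -0.2145, 0.2129]
tcp_rot: [-179.2, -0.2, 159.8]
wrist_force: [-0.4, 0.6, -1.9]
opening: 0.0114
```

>>> play_rows(commands="0 0 -8 0 0;0 0 -8 0 0;0 0 -8 0 0;0 0 -8 0 0;0 0 -8 0 0")

```text
time: 8.43
ee_pos: [0.5273, -0.2183, 0.2154]
tcp_rot: [-179.2, 0.0, 160.1]
wrist_force: [1.0, 0.3, -1.8]
opening: 0.0114
```

```bash
python3 - <<'E'
from h import *
o=get_obs();print(o['q'].round(2),o['ee_pos'],o['tcp_rot'],o['wrist_force'],o['opening'])
t=camera('top')[:,:,::-1].copy();s=camera('scene')[:,:,::-1].copy()
cv2.imwrite('pics/t7.png',t);cv2.imwrite('pics/s7.png',s)
p=o['ee_pos'].copy();p[2]-=.132
w=np.r_[T(p,-20,TM),T((.600,-.2647,.14),-20,ST)]
side(over(s,'scene',w,270,130,100,120,4),over(t,'top',w,320,140,100,100,4),'pics/o7.png')
E
```

```text
[-22.12   7.51  11.05  93.51  -0.75  -2.17] [ 0.52730469 -0.21831415  0.21535064] [-1.79248788e+02  3.89399472e-03  1.60053280e+02] [ 1.00099751  0.28032932 -1.76196256] 0.011435887939458192
```

View pics/o7.png

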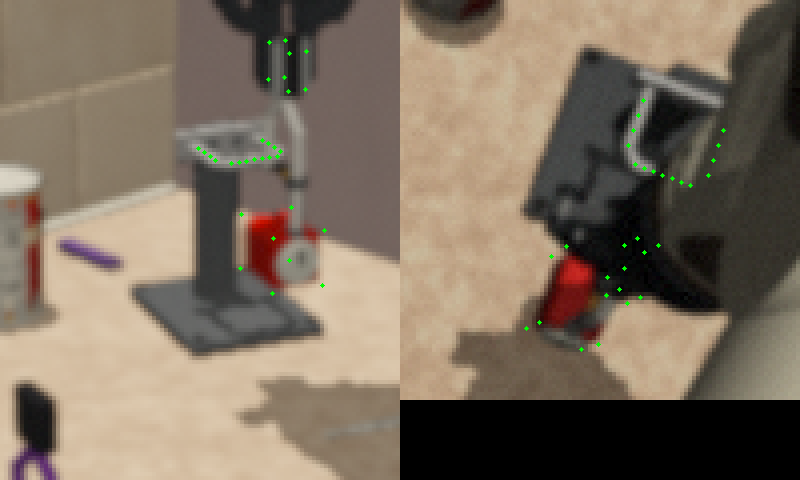

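```bash
python3 - <<'E'
from h import *
s0=cv2.imread('pics/scene0.png');s=cv2.imread('pics/s7.png')
def dial(img,x,y,w,h):
    c=img[y:y+h,x:x+w].astype(int); m=((c.max(2)>95)&(np.ptp(c,axis=2)<28)).astype(np.uint8)
    for r in m: print(''.join('.#'[v] for v in r))
dial(s0,260,255,20,25); print(); dial(s,332,180,25,25)
E
```

```text
........##..........
........##......#...
........##......#...
........##......#...
.......###......#...
.......###......#...
....................
.........##.........
.........####.......
.........#####......
........#######.....
........#######.....
.......#####.##.....
.......####..##.....
......######.##.....
......########......
......########......
......########......
.......#######......
.......#######......
........#####.......
....................
....................
....................
....................

#########################
########..###############
...........##############
...........##############
...........##############
...........###..#########
...........##....########
...........##.....#######
...................######
............#........####
............##..........#
...........#####.........
.........########........
.........########........
........#########........
........#########........
........#########........
........#########........
#.......########.........
##.......######..........
####.......#.............
#####....................
######...................
.###...##................
........##...............
```

```bash
python3 - <<'E'
from h import *
def loc(p,yaw,w):
    c,s=np.cos(np.radians(yaw)),np.sin(np.radians(yaw));d=np.array(w)-p;return np.array([c*d[0]+s*d[1],-s*d[0]+c*d[1],d[2]])*1000
a=onz('scene',(270.3,269),.02);print(loc(np.array([.4735,.0936,0]),9.2,a))
p=np.array([.5273,-.2183,.0834]);b=onz('scene',(344.3,195.3),.1034);print(loc(p,-20,b))
print(proj('scene',T(p,-20,[(-.028,0,.02)])),proj('scene',T((.4735,.0936,0),9.2,[(-.028,0,.02)])))
E
```

```text
[-26.87717938   1.88204473  20.        ]
[-26.89589454   0.40033145  20.        ]
[[344.62160084 195.41819032]] [[271.22078665 268.82693416]]
```

The timer origin matches the TCP in xy (dial check within 1–2 mm). I'll line up in front of the eye, then enter along the timer's own +x.

>>> play_rows(commands="0 15 -16 0 0;0 30 -31 0 0;0 30 -31 0 0;0 30 -31 0 0;0 30 -31 0 0")

```text
time: 8.95
ee_pos: [0.557, -0.25, 0.2152]
tcp_rot: [-179.2, -0.0, 160.0]
wrist_force: [-1.1, 0.3, -2.1]
opening: 0.0116
```

```bash
python3 - <<'E'
from h import *
o=get_obs();print(o['ee_pos'],o['tcp_rot'],o['wrist_force'],o['opening'])
t=camera('top')[:,:,::-1].copy();s=camera('scene')[:,:,::-1].copy()
p=o['ee_pos'].copy();p[2]-=.132
w=np.r_[T(p,-20,TM),T((.600,-.2647,.14),-20,ST)]
side(cv2.resize(s[130:250,290:370],None,fx=5,fy=5,interpolation=3),over(s,'scene',w,290,130,80,120,5),'pics/o8.png')
E
```

```text
[ 0.55703219 -0.24999124  0.21522404] [-1.79249482e+02 -2.39266933e-02  1.59985443e+02] [-1.12793531  0.28452312 -2.11074861] 0.011577607723355378
```

View pics/o8.png

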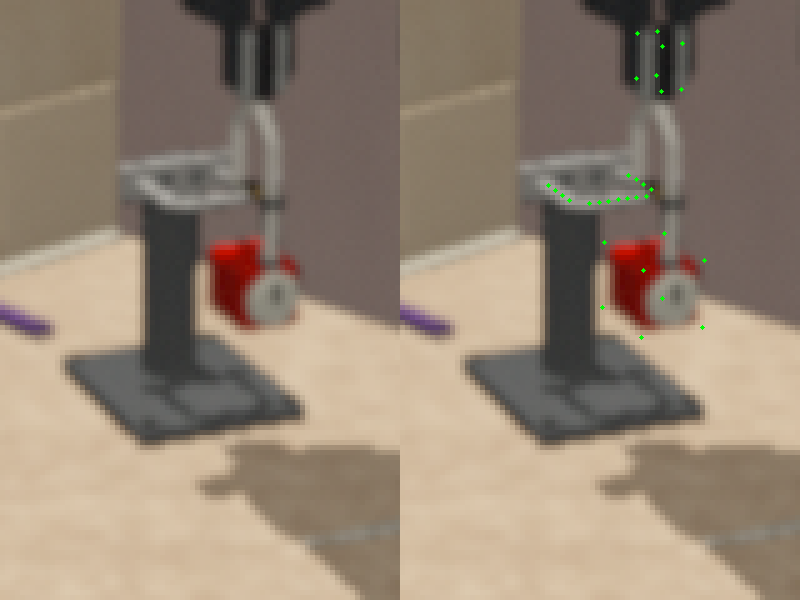

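The timer stands in front of the bar and the bar is level with the gap below the gate. Entering 40 mm along +x.

>>> play_rows(commands="0 8 -3 0 0;0 16 -6 0 0;0 23 -8 0 0;0 30 -10 0 0;0 35 -12 0 0;0 38 -13 0 0;0 38 -13 0 0;0 38 -13 0 0")

```text
time: 9.72
ee_pos: [0.5951, -0.2635, 0.2151]
tcp_rot: [-179.2, -0.0, 160.0]
wrist_force: [-0.8, 0.2, -2.0]
opening: 0.0111
```

```bash
python3 - <<'E'
from h import *
o=get_obs();print(o['ee_pos'],o['tcp_rot'],o['wrist_force'],o['opening'])
t=camera('top')[:,:,::-1].copy();s=camera('scene')[:,:,::-1].copy()
p=o['ee_pos'].copy();p[2]-=.132
w=np.r_[T(p,-20,TM),T((.600,-.2647,.14),-20,ST)]
side(cv2.resize(s[130:250,290:370],None,fx=5,fy=5,interpolation=3),over(s,'scene',w,290,130,80,120,5),'pics/o9.png')
E
```

```text
[ 0.5951048  -0.26346049  0.21513363] [-1.79240430e+02 -2.23030077e-02  1.59969928e+02] [-0.7563238   0.20690524 -1.95966076] 0.011097534249579507
```

View pics/o9.png

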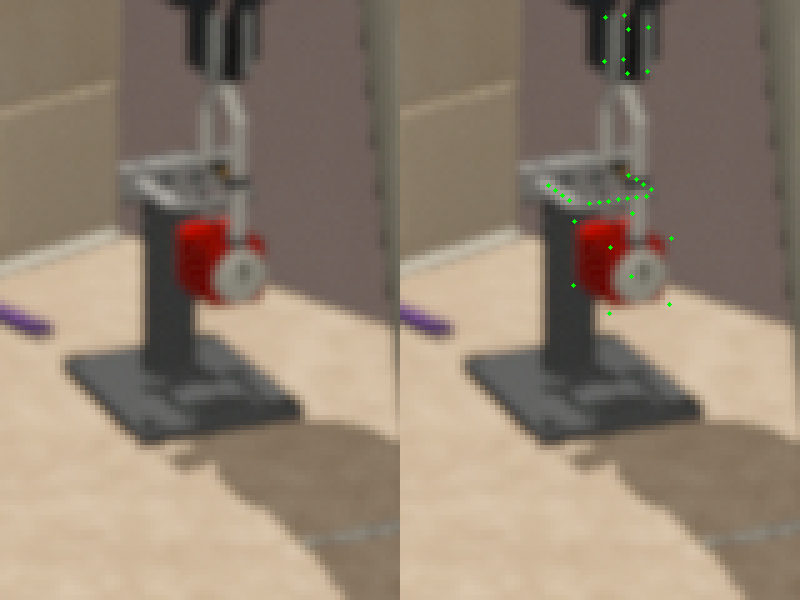

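No contact so far, and the bar sits in the gap between spine and nose. Next I press down in small steps.

>>> play_rows(commands="0 0 0 -4 0;0 0 0 -8 0;0 0 0 -11 0;0 0 0 -13 0;0 0 0 -15 0;0 0 0 -15 0")

```text
time: 10.32
ee_pos: [0.5949, -0.2634, 0.2003]
tcp_rot: [-179.2, -0.0, 160.0]
wrist_force: [-1.9, 0.3, 2.4]
opening: 0.0117
```

>>> play_rows(commands="0 0 0 -2 0;0 0 0 -3 0;0 0 0 -3 0")

```text
time: 10.57
ee_pos: [0.5951, -0.2635, 0.1973]
tcp_rot: [-179.2, 0.0, 160.0]
wrist_force: [-2.4, -0.0, 2.7]
opening: 0.0116
```

About 4.7 N and not growing hard, so this is the gate and not the nose. Continuing.

>>> play_rows(commands="0 0 0 -3 0;0 0 0 -6 0;0 0 0 -9 0;0 0 0 -12 0;0 0 0 -12 0")

```text
time: 10.98
ee_pos: [0.5949, -0.2633, 0.1845]
tcp_rot: [-179.2, -0.1, 160.0]
wrist_force: [-3.3, 0.4, 2.5]
opening: 0.0115
```

>>> play_rows(commands="0 0 0 -3 0;0 0 0 -6 0;0 0 0 -9 0;0 0 0 -12 0;0 0 0 -12 0")

```text
time: 11.4
ee_pos: [0.5943, -0.2632, 0.1719]
tcp_rot: [-179.2, -0.2, 160.0]
wrist_force: [-3.5, 1.7, -1.6]
opening: 0.011
```

```bash
python3 - <<'E'
from h import *
o=get_obs();print(o['ee_pos'],o['tcp_rot'],o['wrist_force'],o['opening'])
s=camera('scene')[:,:,::-1].copy()
p=o['ee_pos'].copy();p[2]-=.132
w=np.r_[T(p,-20,TM),T((.600,-.2647,.14),-20,ST)]
side(cv2.resize(s[130:250,290:370],None,fx=5,fy=5,interpolation=3),over(s,'scene',w,290,130,80,120,5),'pics/o10.png')
E
```

```text
[ 0.59433045 -0.26319755  0.17190896] [-1.79244975e+02 -1.56669665e-01  1.59964432e+02] [-3.46774466  1.73818114 -1.60913916] 0.010973650485016813
```

View pics/o10.png

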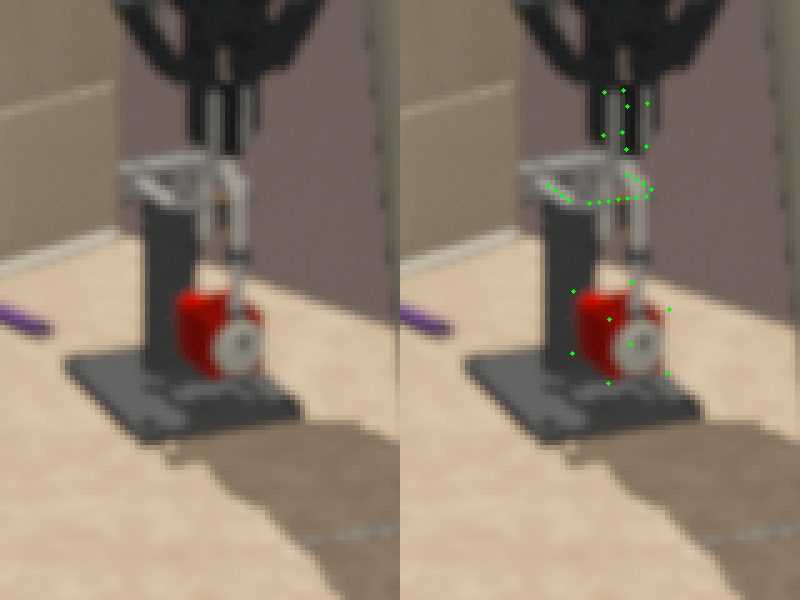

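The bar is now about 100 mm up in the hook, with the gate swung inward and forces small. I'll go on toward the crown, easing the bar to the middle.

>>> play_rows(commands="0 0 0 -3 0;0 1 0 -6 0;0 1 0 -9 0;0 2 -1 -9 0")

```text
time: 11.78
ee_pos: [0.5972, -0.2644, 0.163]
tcp_rot: [-179.2, -0.0, 160.0]
wrist_force: [0.9, 0.3, -2.6]
opening: 0.0111
```

>>> play_rows(commands="0 0 0 -2 0;0 1 0 -3 0;0 1 0 -4 0;0 1 0 -4 0")

```text
time: 12.12
ee_pos: [0.5983, -0.2645, 0.16]
tcp_rot: [-179.2, 0.0, 160.0]
wrist_force: [-0.7, -1.1, -2.2]
opening: 0.0115
```

```bash
python3 - <<'E'
from h import *
o=get_obs();print(o['ee_pos'],o['wrist_force'])
s=camera('scene')[:,:,::-1].copy()
cv2.imwrite('pics/o11.png',cv2.resize(s[150:220,300:370],None,fx=8,fy=8,interpolation=3))
E
```

```text
[ 0.59826518 -0.26454232  0.16001886] [-0.73198767 -1.09023777 -2.23735194]
```

View pics/o11.png

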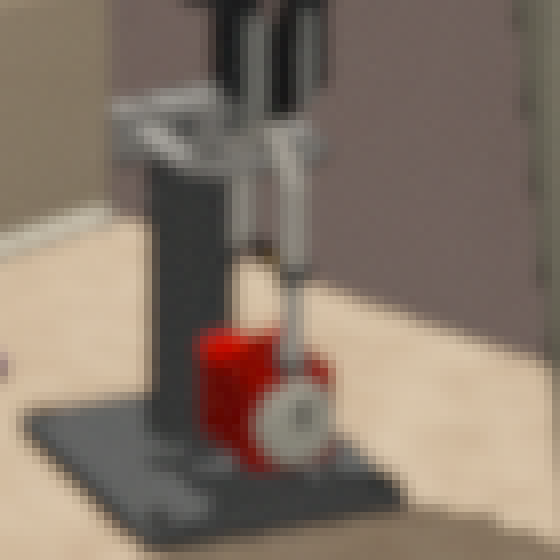

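The gate is shut again below the bar (level brass between nose and spine at about (265,250) in the crop). Now I raise gently toward the tug.

>>> play_rows(commands="0 0 0 0 0;0 0 0 0 0;0 0 0 5 0;0 0 0 10 0;0 0 0 15 0;0 0 0 20 0;0 0 0 20 0")

```text
time: 12.75
ee_pos: [0.5986, -0.2647, 0.1821]
tcp_rot: [-179.2, 0.1, 160.0]
wrist_force: [-0.3, 0.3, -1.6]
opening: 0.0114
```

>>> play_rows(commands="0 0 0 1 0;0 0 0 2 0;0 0 0 2 0")

```text
time: 13.0
ee_pos: [0.5981, -0.2645, 0.1823]
tcp_rot: [-179.2, -0.0, 160.0]
wrist_force: [-0.5, -1.0, -2.4]
opening: 0.0113
```

>>> play_rows(commands="0 0 0 1 0;0 0 0 1 0")

```text
time: 13.17
ee_pos: [0.5981, -0.2645, 0.1833]
tcp_rot: [-179.2, -0.0, 160.0]
wrist_force: [0.2, 1.3, -1.1]
opening: 0.0113
```

>>> play_rows(commands="0 0 0 1 0;0 0 0 1 0")

```text
time: 13.33
ee_pos: [0.5981, -0.2645, 0.1844]
tcp_rot: [-179.2, 0.0, 160.0]
wrist_force: [0.5, 1.2, -2.6]
opening: 0.011
```

>>> play_rows(commands="0 0 0 1 0;0 0 0 1 0")

```text
time: 13.5
ee_pos: [0.5982, -0.2645, 0.1855]
tcp_rot: [-179.2, 0.0, 160.0]
wrist_force: [-0.0, -0.6, -1.3]
opening: 0.0111
```

>>> play_rows(commands="0 0 0 0.5 0;0 0 0 0.5 0")

```text
time: 13.67
ee_pos: [0.5982, -0.2645, 0.1859]
tcp_rot: [-179.2, 0.0, 160.0]
wrist_force: [0.0, -0.3, -1.5]
opening: 0.0113
```

>>> play_rows(commands="0 0 0 0.5 0;0 0 0 0.5 0")

```text
time: 13.83
ee_pos: [0.5981, -0.2645, 0.1864]
tcp_rot: [-179.2, 0.0, 160.0]
wrist_force: [0.1, -0.4, -2.1]
opening: 0.0116
```

>>> play_rows(commands="0 0 0 0.5 0;0 0 0 0.5 0")

```text
time: 14.0
ee_pos: [0.5982, -0.2645, 0.1869]
tcp_rot: [-179.2, 0.0, 160.0]
wrist_force: [0.2, 0.0, -2.7]
opening: 0.0112
```

>>> play_rows(commands="0 0 0 0.5 0;0 0 0 0.5 0")

```text
time: 14.17
ee_pos: [0.5982, -0.2645, 0.1874]
tcp_rot: [-179.2, 0.0, 160.0]
wrist_force: [0.4, -0.3, -1.7]
opening: 0.0114
```

>>> play_rows(commands="0 0 0 0.5 0;0 0 0 0.5 0")

```text
time: 14.33
ee_pos: [0.5981, -0.2645, 0.1879]
tcp_rot: [-179.2, 0.0, 160.0]
wrist_force: [0.3, -0.0, -1.7]
opening: 0.0115
```

>>> play_rows(commands="0 0 0 0.5 0;0 0 0 0.5 0")

```text
time: 14.5
ee_pos: [0.5981, -0.2645, 0.188]
tcp_rot: [-179.2, -0.0, 160.0]
wrist_force: [0.2, 1.4, -2.9]
opening: 0.0114
```

```bash
python3 - <<'E'
from h import *
o=get_obs();print(o['ee_pos'],o['wrist_force'])
s=camera('scene')[:,:,::-1].copy()
cv2.imwrite('pics/o12.png',cv2.resize(s[140:210,300:370],None,fx=8,fy=8,interpolation=3))
E
```

```text
[ 0.59811205 -0.26449342  0.18800701] [ 0.17872534  1.35596237 -2.89396719]
```

View pics/o12.png

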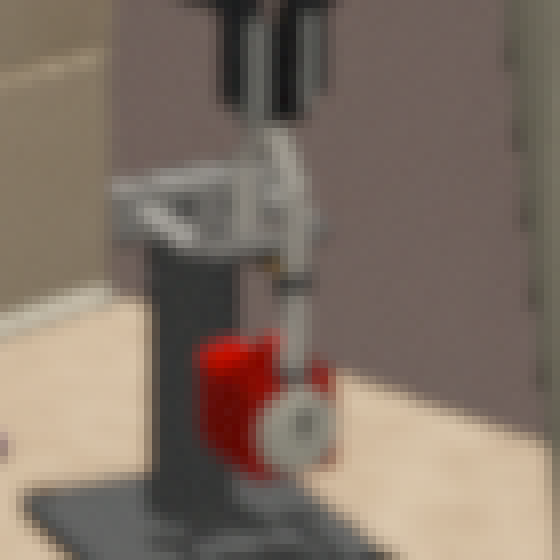

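The bar is just above the gate. The last half step barely rose, so contact is beginning. Continuing finely.

>>> play_rows(commands="0 0 0 0.5 0;0 0 0 0.5 0")

```text
time: 14.72
ee_pos: [0.5981, -0.2645, 0.1882]
tcp_rot: [-179.2, -0.0, 160.0]
wrist_force: [0.8, -0.5, -6.8]
opening: 0.0115
```

>>> play_rows(commands="0 0 0 0.4 0;0 0 0 0.4 0")

```text
time: 14.88
ee_pos: [0.598, -0.2645, 0.1883]
tcp_rot: [-179.2, -0.1, 160.0]
wrist_force: [2.1, -0.9, -10.9]
opening: 0.0112
```

Wrist force is -10.9 against a baseline of -2, so about 9 N of tug. Holding this for 0.6 s.

>>> play_rows(commands="0 0 0 0 0;0 0 0 0 0;0 0 0 0 0;0 0 0 0 0")

```text
time: 15.22
ee_pos: [0.598, -0.2644, 0.1885]
tcp_rot: [-179.2, -0.1, 160.0]
wrist_force: [1.6, -1.7, -15.7]
opening: 0.0114
```

>>> play_rows(commands="0 0 0 0 0;0 0 0 0 0;0 0 0 0 0")

```text
time: 15.47
ee_pos: [0.598, -0.2644, 0.1886]
tcp_rot: [-179.2, -0.1, 160.0]
wrist_force: [1.3, -0.3, -17.9]
opening: 0.0114
```

The controller creeps up (now about 16 N). It was inside 4–16 N for about 0.6 s, but I'll ease down to about 8 N and hold again to be sure.

>>> play_rows(commands="0 0 0 -0.7 0;0 0 0 -0.7 0")

```text
time: 15.63
ee_pos: [0.598, -0.2645, 0.1885]
tcp_rot: [-179.2, -0.0, 160.0]
wrist_force: [1.3, -0.7, -14.5]
opening: 0.0113
```

>>> play_rows(commands="0 0 0 0 0;0 0 0 0 0;0 0 0 0 0")

```text
time: 15.88
ee_pos: [0.5981, -0.2645, 0.1885]
tcp_rot: [-179.2, -0.0, 160.0]
wrist_force: [1.5, -0.4, -15.6]
opening: 0.0111
```

>>> play_rows(commands="0 0 0 -0.8 0;0 0 0 -0.8 0")

```text
time: 16.05
ee_pos: [0.5981, -0.2645, 0.1883]
tcp_rot: [-179.2, 0.0, 160.0]
wrist_force: [0.4, -0.5, -10.1]
opening: 0.0112
```

>>> play_rows(commands="0 0 0 0 0;0 0 0 -0.1 0;0 0 0 -0.1 0;0 0 0 -0.2 0;0 0 0 -0.2 0")

```text
time: 16.47
ee_pos: [0.5982, -0.2645, 0.1881]
tcp_rot: [-179.2, 0.1, 160.0]
wrist_force: [-1.1, -0.3, -5.9]
opening: 0.0113
```

A tug of about 8 falling to 4 N was also held for 0.4 s. Now I lower until the crown takes the bar.

>>> play_rows(commands="0 0 0 -6 0;0 1 0 -12 0;0 1 0 -18 0;0 1.5 -0.5 -24 0;0 1.5 -0.5 -28 0;0 1.5 -0.5 -31 0;0 1.5 -0.5 -31 0;0 1.5 -0.5 -31 0")

```text
time: 17.13
ee_pos: [0.5996, -0.265, 0.1564]
tcp_rot: [-179.2, -0.0, 160.0]
wrist_force: [-0.2, -0.3, -2.1]
opening: 0.0111
```

>>> play_rows(commands="0 0 0 -1 0;0 0 0 -1 0")

```text
time: 17.3
ee_pos: [0.5998, -0.2651, 0.1557]
tcp_rot: [-179.2, 0.0, 160.0]
wrist_force: [0.0, -0.4, -1.3]
opening: 0.011
```

>>> play_rows(commands="0 0 0 -1 0;0 0 0 -1 0")

```text
time: 17.47
ee_pos: [0.5997, -0.265, 0.1545]
tcp_rot: [-179.2, 0.0, 160.0]
wrist_force: [-0.4, -0.5, -2.0]
opening: 0.0112
```

>>> play_rows(commands="0 0 0 -1 0;0 0 0 -1 0")

```text
time: 17.63
ee_pos: [0.5996, -0.265, 0.1534]
tcp_rot: [-179.2, 0.0, 160.0]
wrist_force: [-0.4, -0.5, -1.4]
opening: 0.0118
```

>>> play_rows(commands="0 0 0 -0.7 0;0 0 0 -0.7 0")

```text
time: 17.8
ee_pos: [0.5996, -0.265, 0.1529]
tcp_rot: [-179.2, 0.0, 160.0]
wrist_force: [-0.3, 1.6, -1.5]
opening: 0.0115
```

>>> play_rows(commands="0 0 0 -0.5 0;0 0 0 -0.5 0")

```text
time: 17.97
ee_pos: [0.5996, -0.265, 0.1527]
tcp_rot: [-179.2, 0.0, 160.0]
wrist_force: [-1.0, 0.4, 2.1]
opening: 0.0114
```

>>> play_rows(commands="0 0 0 -0.5 0;0 0 0 -0.5 0")

```text
time: 18.13
ee_pos: [0.5997, -0.2651, 0.1526]
tcp_rot: [-179.2, 0.1, 160.0]
wrist_force: [-1.9, 0.2, 4.5]
opening: 0.0112
```

```bash
python3 - <<'E'
from h import *
o=get_obs();print(o['ee_pos'],o['wrist_force'])
s=camera('scene')[:,:,::-1].copy()
cv2.imwrite('pics/o13.png',cv2.resize(s[150:220,300:370],None,fx=8,fy=8,interpolation=3))
E
```

```text
[ 0.59974382 -0.2650503   0.15257314] [-1.87183439  0.21476996  4.5192353 ]
```

View pics/o13.png

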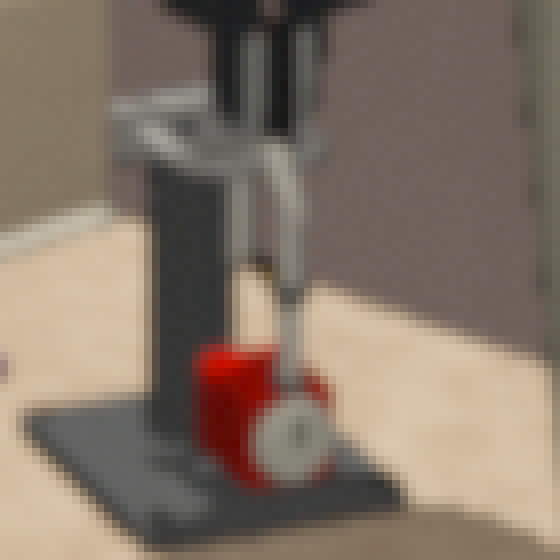

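The bar bears in the crown (+6 N up) with the gate shut. I'll relieve the load, open and wait for it to settle.

>>> play_rows(commands="0 0 0 0.7 0;0 0 0 0.7 0;0.15 0 0 0.7 0;0.2 0 0 0.7 0;0.3 0 0 0.7 0;0.4 0 0 0.7 0;0.5 0 0 0.7 0;0.5 0 0 0.7 0", force=20)

```text
time: 18.85
ee_pos: [0.5997, -0.265, 0.1524]
tcp_rot: [-179.2, 0.0, 160.0]
wrist_force: [-0.6, 0.1, -0.1]
opening: 0.0428
```

```bash
python3 - <<'E'
from h import *
o=get_obs();print(o['ee_pos'],o['wrist_force'],o['opening'])
s=camera('scene')[:,:,::-1].copy()
cv2.imwrite('pics/o14.png',cv2.resize(s[140:220,300:370],None,fx=7,fy=7,interpolation=3))
E
```

```text
[ 0.59968045 -0.26500563  0.15240796] [-0.57833654  0.14102377 -0.14232737] 0.04275150040692634
```

View pics/o14.png

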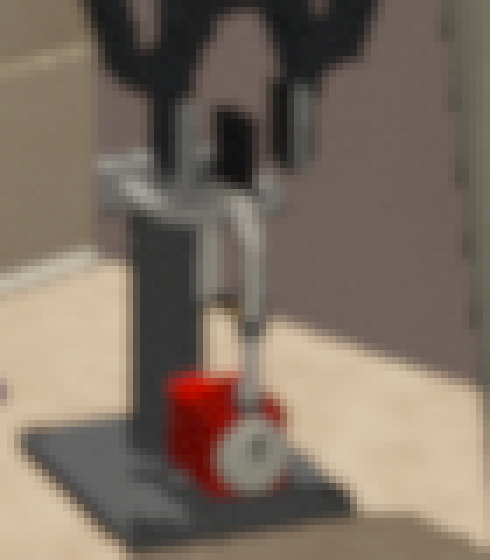

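The timer hangs free with the fingers apart on both sides of the tab. I retreat straight up.

>>> play_rows(commands="0.5 0 0 5 0;0.5 0 0 15 0;0.5 0 0 30 0;0.5 0 0 60 0;0.5 0 0 90 0;0.5 0 0 120 0;0.5 0 0 120 0;0.5 0 0 120 0;0.5 0 0 120 0;0.5 0 0 120 0")

```text
time: 19.73
ee_pos: [0.5994, -0.2649, 0.2715]
tcp_rot: [-179.2, -0.1, 160.0]
wrist_force: [0.1, 0.5, -0.4]
opening: 0.0431
```

>>> play_rows(commands="0.5 -30 30 0 0;0.5 -60 60 0 0;0.5 -90 90 0 0;0.5 -120 120 0 0;0.5 -140 140 0 0;0.5 -140 140 0 0;0.5 -140 140 0 0;0.5 -140 140 0 0;0.5 -140 140 0 0;0.5 -140 140 0 0")

```text
time: 20.57
ee_pos: [0.4601, -0.1256, 0.2717]
tcp_rot: [-179.2, -0.1, 159.9]
wrist_force: [0.9, -0.4, -0.5]
opening: 0.0427
```

```bash
python3 - <<'E'
from h import *
o=get_obs();print(o['time'],o['ee_pos'],o['wrist_force'],o['opening'])
s=camera('scene')[:,:,::-1].copy();t=camera('top')[:,:,::-1].copy()
s2=camera('scene')[:,:,::-1]
print('diff',np.abs(s.astype(int)-s2)[150:230,300:370].mean(), np.abs(s.astype(int)-s2)[0:100,0:100].mean())
w=T((.600-.000,-.2647,.14-.119),-20,TM)
side(cv2.resize(s[150:225,300:360],None,fx=6,fy=6,interpolation=3),over(s,'scene',w,300,150,60,75,6),'pics/o15.png')
cv2.imwrite('pics/t15.png',t)
E
```

```text
20.5667 [ 0.460106   -0.12558491  0.27174479] [ 0.8531609  -0.43157435 -0.50288816] 0.042704944423638494
diff 0.5489880952380952 0.5980666666666666
```

View pics/o15.png

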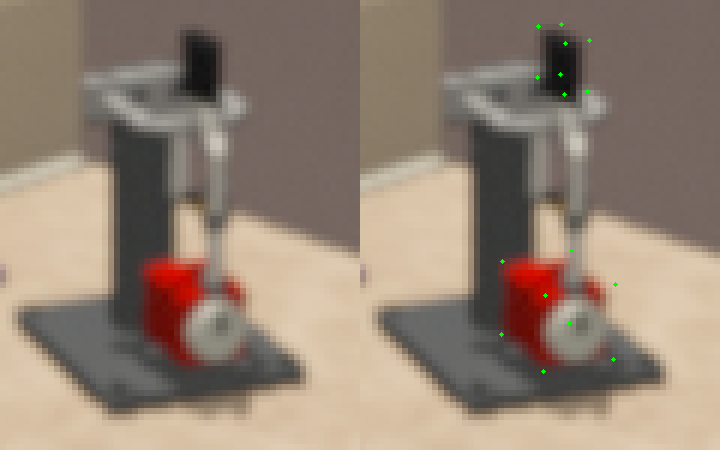

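View pics/t15.png

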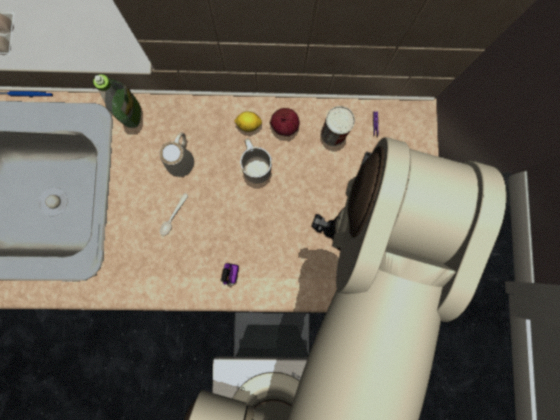

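The timer hangs upright in the eye with the gate shut, and the mugs are where they were. I'll wait a second and check that it is still.

>>> play_rows(commands="0.5 0 0 0 0;0.5 0 0 0 0;0.5 0 0 0 0;0.5 0 0 0 0;0.5 0 0 0 0;0.5 0 0 0 0;0.5 0 0 0 0;0.5 0 0 0 0;0.5 0 0 0 0;0.5 0 0 0 0")

```text
time: 21.55
ee_pos: [0.4597, -0.125, 0.2725]
tcp_rot: [-179.2, 0.0, 160.0]
wrist_force: [0.8, -0.3, 0.3]
opening: 0.0426
```

```bash
python3 - <<'E'
from h import *
f=[]
for i in range(8): f.append(camera('scene')[:,:,::-1].astype(int))
for i in range(1,8): print(np.abs(f[i]-f[0])[150:230,300:370].max(), np.abs(f[i]-f[0])[0:80,0:70].max(),np.abs(f[i]-f[0])[150:230,300:370].mean())
cv2.imwrite('pics/o16.png',cv2.resize(f[-1][150:225,300:360].astype(np.uint8),None,fx=7,fy=7,interpolation=3))
a=cv2.imread('pics/scene0.png').astype(int);b=f[-1]
print('mug px diffs',np.abs(a-b)[203:250,213:246].mean(),np.abs(a-b)[225:275,130:172].mean())
E
```

```text
11 4 0.5435714285714286
8 3 0.5564285714285714
9 3 0.5557142857142857
12 4 0.5624404761904762
11 4 0.5542261904761905
9 3 0.5569642857142857
11 4 0.5461309523809523
mug px diffs 5.579411132602622 5.797936507936508
```

View pics/o16.png

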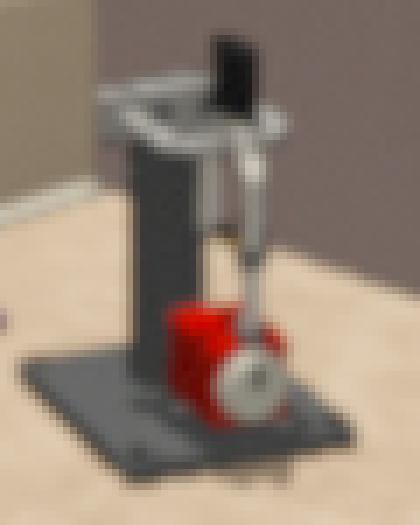

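Still: frame differences stay at noise level over 0.4 s, the timer is upright and the gate is shut. Handing in.

```bash
python3 -c "
from workcell import *
print(get_obs()['time']);print(job_done())"
```

```text
21.95
the job is handed in; nothing more can be done
None
```

The red timer hangs from the eye by its snap hook, with the bar in the crook and the gate shut. I handed the job in at 21.95 s; the system reports no verdict.

- **Grasp and entry:** I gripped the tab and brought the bar in through the gap below the gate. I first had to turn the gripper half round, because the last joint was at its limit.
- **Gate:** I pressed straight down with about 5 N. At a bar height of about 112 mm the force had dropped away, and the picture showed the gate shut.
- **Tug:** The pull did not hold steady at 8 N. It crept from about 5 to about 16 N at its peak (from the wrist readings), and I eased it back through 8 to 4 N. It spent well over 0.3 s inside the 4 to 16 N band.
- **Letting go:** I lowered it until the bar bore on the crown at about 6 N, took the load off, opened the gripper and backed away.

**Last checks:**
- The timer looks upright, with the gate shut. It was still over 0.4 s of pictures, with image changes at about noise level.
- The arm is well clear.
- Both mugs look unmoved in the top view. The scene-view pixels over them did differ a little from the first picture (by about 5.6 grey levels on average). I put that down to the arm's changed position and lighting but did not check it further.
- The timer turned slightly about the vertical when released.

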